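# Pack the spanner under the sliding till of the kit case

## Robot

A 6-joint arm with a two-finger parallel gripper is mounted at the origin on a cart in front of the work surface, level with it; the furniture and walls round the work are solid. World frame = base frame: x ahead of the robot, y to its left, z up, the work surface at z = 0. Lengths are in m, angles in rad, forces in N, time in s.
With the tool pointing down it reaches from about 0.325 to 0.9 m from the base axis. Payload 3.5 kg.
Tool frame: the origin (TCP) lies at the very end of the fingers, on their centre line; the grasp point (between the pads) lies 19 mm behind it; z points along the fingers, y is the line along which they close (so a half turn about z gives the same grasp; the last joint's range is limited). The gripper opens to 85 mm and grips with 20 to 120 N. Pads are 22 mm wide; open, the fingers measure 114 mm over their backs; the gripper's body (76 mm by 85 mm) begins 54 mm behind the grasp point. The pads swing forward as they close: fully open they stand 13 mm farther back than shut.
Start: joints at [1.042, 0.276, -0.026, 1.268, 0, 1.467], TCP at [0.258, 0.569, 0.231] pointing down, gripper open.
Joint ranges: [-3.12, 3.12], [-0.85, 1.88], [-1.08, 1.24], [-1.95, 2.15], [-1.57, 1.53], [-3.14, 3.14]. Speed limits (rad/s): [2.57, 2.57, 3.14, 3.14, 3.14, 3.14].

## Interface

Orientations are given as a 3x3 rotation matrix whose columns are the frame's x, y, z axes.
In Python, from station import env gives the robot as it stands.
- The arm moves only by the tool send_rows, never from a script. Its argument "motion" is one flat list of numbers, 7 for each row, row after row: the shift along the tool's x, y, z as a fraction of full scale, then the turn, a rotation vector about the tool's x, y, z as a fraction of full scale, then the closure, from -1 (fully open) to 1 (shut). In form: [dx, dy, dz, wx, wy, wz, claw, dx, dy, dz, wx, wy, wz, claw, ...]. A call has 1 to 10 rows; each row shifts and turns the commanded pose from where the row before left it, along the tool's axes as they then stand; what a row does not reach is not made up. Full scale, the value 1, is 30 mm for a shift and 0.1 rad for a turn. A row lasts 1/10 s, in which the tool goes at most 50 mm and 8.59 degrees, less where a joint would pass 70% of its speed; a pose out of reach is approached as far as the arm can. A call with a number of a shift or a turn outside -1 to 1 is refused whole. A call with a gripper value outside its range is refused whole. The fingers move at their own pace and stop on an object; "force" is the grip in N (left out, the last holds). Time passes only in rows, so rows that do not move let the fingers close. It gives the time, the measured TCP pose, the force, the opening and the grip force at its end, in the units of the state.
- env.get_state(): the state, without advancing time (a new reading comes with each control period).
- env.get_image(name): name is "scene" or "side" or "wrist"; returns (picture, depth): 420x560x3 uint8, blue, green, red; 420x560 float32, m along the optical axis (not along the pixel's ray), 0 where there is no reading.
- env.calibration(name): a dict with "fx", "fy", "cx", "cy" (pixels), "cam_to_world" (4x4, takes a point from camera to world coordinates). Camera axes: x right, y down, z forward; pixel columns grow to the right and rows downward; lengths in m; the calibration is good to about 2 mm. A picture is of the moment at which its call begins: read the wrist's pose just before it. calibration takes no time and is no camera call; for the wrist camera it gives the pose at the moment of the call.
- env.job_done(): hands the job in; it is judged then, once.
The state is a dict: "time": time; "joints": joint angles; "qd": joint speeds; "joint_efforts": joint torques, N m; "tool_pos": TCP position; "tcp_rot": TCP orientation; "contact_force": force on the tool from outside, world axes, zero at the start; "ft_torque": the same for the moment, N m; "width": opening from 0.0 (shut) to 1.0 (fully open); "grasp_force": force on a finger pad.
Only numpy, scipy, OpenCV 4.12 (cv2) and the standard library are available. Lean on these libraries where they do the work, as an engineer would, in place of code of your own. Each camera call takes 0.05 s, during which the arm holds its last target. There are 200 camera calls.

## Task

Pack the combination spanner away in the bottom layer of the open grey kit case: the sliding till stands part-way across the spanner's bed, so slide it clear, lay the spanner (not dropped) flat in its shaped bed, either way round, and then slide the till fully home over it, so that the spanner cannot jump out and the deep bay beside it is left open. Leave the yellow-capped jar, the ring nut and the bomb vessel where they stand.

Things in the scene. Friction and masses are not known exactly. Their poses are not given: they have to be found in the camera images.
- case: open grey sheet-metal kit case, 226 x 226 mm, rim 57 mm above the bench, fixed. Origin: centre of its underside; x from the front wall (nearest the robot at yaw 0) to the back wall, y along the till's travel, z up. Inside 220 x 220 mm. The +y half has a grey liner (top 20 mm above the bench) with the spanner's bed; the -y half is the empty deep bay.
- bed (a point): centre of the bed's floor, 56 mm from the case's origin along its +y, 7 mm above the bench; axes as the case's. The bed is a recess 13 mm deep along the case's x: 205 mm long, a 46 mm wide pocket at each end (47 mm long), a 30 mm wide neck, in the middle a finger notch 88 mm wide (y) by 54 mm long (x). Case wall and cleared till stand 54 mm either side of its centre line.
- till (a joint): till's place on its runners, m: 0 = home at the case's +y wall, over the bed; grows toward the case's -y; at 0.110 (stop) the bed is uncovered. Stays where left; takes about 2 N. Aluminium tray 218 x 106 x 24 mm, underside 5.5 mm above the liner, so a spanner not down in its bed blocks it. It carries a brush, two black rings and a crucible, fixed in it.
- till_grip (a point): middle of the till's grip: a rolled bar 8 mm thick, 110 mm long (along the case's x), axis 66.5 mm above the bench, on a 3 mm upright partition in the till's middle; moves with the till. Either side is a compartment 50 mm wide whose contents near the middle reach 37 mm above the bench; till rim 49 mm. Push bar or partition from either side, or pinch the bar.
- spanner: steel combination spanner lying flat on the bench, 191 mm long, 7 mm thick; its shaft is 16 mm wide and 4 mm thick, lying from 1 to 5 mm above its underside; the open-ended head (36 mm wide) is at its +y end, the ring end (29 mm) at -y. About 0.14 kg. Origin: centre of its underside, at mid shaft; y along its length, x across, z up.
- oil_jar: clear jar with a yellow screw cap, 56 mm across, 90 mm high, loose bystander. Origin: centre of its underside.
- ring_nut: bare steel ring nut, 68 mm across, 34 mm high, loose bystander. Origin: centre of its underside.
- bomb_vessel: bare steel bomb vessel, an upright cylinder 67 mm across and 125 mm high, loose bystander. Origin: centre of its underside.

How it is judged:
At the end, for the whole second after the job is handed in: The till is home (joint below 5 mm) and at rest; under it the spanner lies at rest in its bed: its middle within 12 mm of the bed's centre, less than 5 mm above the bed's floor, along the bed within 0.12 rad (either way round) and flat within 0.05 rad (value of joint till below 0.005 m and horizontal distance between spanner and bed below 0.012 m and z of spanner in the frame of bed below 0.005 m and angle between the y axis of spanner and the x axis of bed, either way round below 0.12 rad and angle between spanner's own z axis and vertical below 0.05 rad and linear speed of spanner below 0.02 m/s and velocity of joint till below 0.01 m/s); the robot touches nothing.
It fails at once if the spanner is dropped or thrown into the case (faster than 0.8 m/s near the bed, as in a free fall of over 30 mm) (horizontal distance between spanner and bed below 0.12 m and height (world z) of spanner below 0.06 m and linear speed of spanner above 0.8 m/s).
It fails at once if the jar, the ring nut or the bomb vessel is moved by more than 20 mm (distance of any of oil_jar, ring_nut, bomb_vessel from where it was at the start of the episode above 0.02 m).
It also fails if it takes over 58 s, if anything falls off the work surface, if the arm or the gripper's body presses on something with over 40 N, if the wrist force passes 120 N, or if a joint passes its speed limit or range.

## Working session

There is one attempt and no reset: what is moved stays moved. The work goes in short steps, Python scripts to look and compute and a tool call to move; the robot and the scene stay as the last step left them, time stands still between calls to the robot, and variables do not carry over. Pictures are saved under pics/ and viewed, at most 10 in all, crops included, and the job is handed in when it is done.

Besides the shell and the picture viewer there is one more tool, called by a JSON object that holds its "op" and its "data", one argument or row to a line. send_rows: Moves the arm, as the interface text tells. Shift numbers are shares of 30 mm and turn numbers shares of 0.1 rad, none past 1 either way. Its arguments: {"type":"object","properties":{"motion":{"type":"array"},"force":{"type":"number"}},"required":["motion"]}

```bash
mkdir -p pics; ls; python3 - <<'E'
from station import env
import cv2,numpy as np
s=env.get_state();print(s)
for n in("scene","side"):
    im,d=env.get_image(n);cv2.imwrite(f"pics/{n}0.png",im);np.save(f"pics/{n}0d.npy",d)
    c=env.calibration(n);np.savez(f"pics/{n}_cal.npz",**c);print(n,c)
E
```

```text
pics
{'time': 0.0, 'joints': array([ 1.04155857e+00,  2.77167615e-01, -2.78902505e-02,  1.26802520e+00,
       -7.20642706e-06,  1.46739922e+00]), 'qd': array([-3.48895103e-04,  8.12706515e-05,  1.43532466e-03,  1.11295931e-03,
       -8.64606352e-04,  1.08680733e-04]), 'joint_efforts': array([-3.21566013e-04, -4.45511878e+01,  2.95199186e+01,  1.64527452e-02,
       -7.87945555e-05,  5.05388158e-06]), 'tool_pos': array([0.25778662, 0.56849119, 0.23013382]), 'tcp_rot': array([[-9.10691668e-01,  4.13085181e-01, -1.14829679e-03],
       [ 4.13086714e-01,  9.10689550e-01, -1.97753143e-03],
       [ 2.28852958e-04, -2.27526755e-03, -9.99997385e-01]]), 'contact_force': array([-0.36860522,  0.23212091, -0.10070775]), 'ft_torque': array([ 0.00104853, -0.01703672, -0.02706414]), 'grasp_force': 0.0, 'width': 0.9978930529004444}
scene {'fx': 508.48983339698896, 'fy': 508.48983339698896, 'cx': 286.4984254620073, 'cy': 202.03277057006576, 'cam_to_world': array([[-0.53069132, -0.4763459 ,  0.70104301, -0.67399859],
       [-0.84726   ,  0.32034386, -0.42371016,  0.78769819],
       [-0.02274223, -0.81882501, -0.57359254,  1.09198835],
       [ 0.        ,  0.        ,  0.        ,  1.        ]])}
side {'fx': 427.0490406506206, 'fy': 427.0490406506206, 'cx': 281.86050399793754, 'cy': 204.48191804852212, 'cam_to_world': array([[ 0.76106363, -0.48238905,  0.43368531, -0.00842931],
       [-0.64862743, -0.57420604,  0.4995697 , -0.58419269],
       [ 0.00803777, -0.66150452, -0.7498981 ,  0.99029428],
       [ 0.        ,  0.        ,  0.        ,  1.        ]])}
```

View pics/scene0.png

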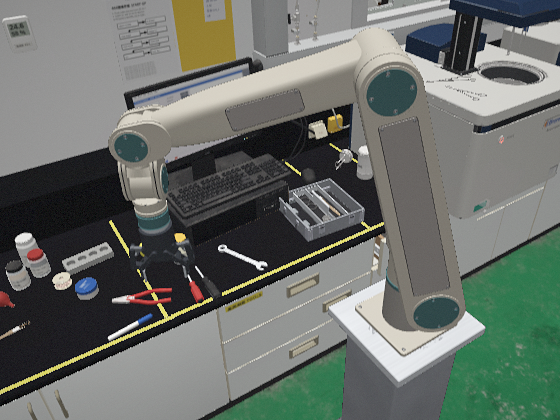

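View pics/side0.png

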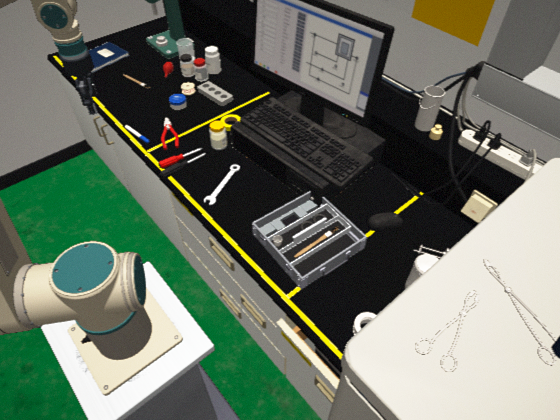

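The side view shows the spanner around (222,185), with the yellow-capped jar at (217,133). The case is around (310,238): its empty-looking left part at about (285,215) and the till with its bar from (285,235) to (330,210). The ring nut (365,325) and vessel (425,270) are at the right. Next I'll get positions from the depth.

```bash
cat > h.py <<'E'
import numpy as np,cv2
from station import env
def cloud(d,c):
    v,u=np.mgrid[:d.shape[0],:d.shape[1]]
    p=np.stack([(u-c["cx"])/c["fx"]*d,(v-c["cy"])/c["fy"]*d,d,np.ones_like(d)],-1)
    w=(p@c["cam_to_world"].T)[...,:3]; w[d<=0]=np.nan
    return w
def topdown(im,w,x0,x1,y0,y1,r,zmin=-.02,zmax=.2):
    # image: rows = -x (up is +x), cols = -y (left is +y); r m/px ; keeps highest
    m=np.isfinite(w[...,2])&(w[...,0]>x0)&(w[...,0]<x1)&(w[...,1]>y0)&(w[...,1]<y1)&(w[...,2]>zmin)&(w[...,2]<zmax)
    P=w[m];C=im[m];o=np.argsort(P[:,2]);P=P[o];C=C[o]
    out=np.zeros((int((x1-x0)/r)+1,int((y1-y0)/r)+1,3),np.uint8)
    out[((x1-P[:,0])/r).astype(int),((y1-P[:,1])/r).astype(int)]=C
    return out
E
python3 - <<'E'
from h import *
for n in("side","scene"):
    im=cv2.imread(f"pics/{n}0.png");d=np.load(f"pics/{n}0d.npy");c=np.load(f"pics/{n}_cal.npz");w=cloud(d,c)
    hsv=cv2.cvtColor(im,cv2.COLOR_BGR2HSV)
    if n=="side":
        for u,v in[(222,185),(217,125),(310,238),(262,235),(325,200),(355,240),(298,285),(365,325),(425,265)]:print(u,v,w[v,u].round(3))
        box=(200,160,245,210)
    else: box=(212,240,272,275)
    g=(hsv[...,2]>130)&(hsv[...,1]<60);M=np.zeros_like(g);M[box[1]:box[3],box[0]:box[2]]=1
    # cast rays on z=0.005 plane
    v,u=np.nonzero(g&M);T=c["cam_to_world"]
    r=np.stack([(u-c["cx"])/c["fx"],(v-c["cy"])/c["fy"],np.ones(len(u))],-1)@T[:3,:3].T
    p=T[:3,3]+r*((.005-T[2,3])/r[:,2])[:,None]
    (cx,cy),sz,a=cv2.minAreaRect((p[:,:2]*1000).astype(np.float32))
    print(n,len(u),"rect",cx,cy,sz,a)
    q=p[:,:2]-p[:,:2].mean(0);e=np.linalg.svd(q,full_matrices=False)[2][0];s=q@e;print("axis",e,"ends",(p[:,:2].mean(0)+e*s.min()).round(4),(p[:,:2].mean(0)+e*s.max()).round(4), "w at ends",np.ptp(q[s<s.min()+.035]@[-e[1],e[0]]),np.ptp(q[s>s.max()-.035]@[-e[1],e[0]]))
    # case rim
    X=w[(w[...,2]>.048)&(w[...,2]<.062)&(w[...,0]>.3)&(w[...,0]<.8)&(w[...,1]>-.3)&(w[...,1]<.3)]
    print("rim pts",len(X),cv2.minAreaRect((X[:,:2]*1000).astype(np.float32)))
    t=topdown(im,w,.3,.8,-.35,.4,.0025) if n=="side" else topdown(im,w,.3,.8,-.2,.4,.0025)
    cv2.imwrite(f"pics/td_{n}.png",cv2.resize(t,None,fx=2,fy=2,interpolation=cv2.INTER_NEAREST))
E
```

```text
222 185 [0.469 0.26  0.004]
217 125 [0.577 0.428 0.088]
310 238 [ 0.529 -0.088  0.025]
262 235 [ 0.419 -0.011  0.054]
325 200 [ 0.642 -0.029  0.054]
355 240 [ 0.632 -0.168  0.008]
298 285 [ 0.405 -0.176  0.016]
365 325 [ 0.269 -0.453  0.408]
425 265 [ 0.632 -0.377  0.123]
side 282 rect 475.47869873046875 264.7484130859375 (192.25892639160156, 37.30500793457031) 24.015560150146484
axis [-0.90541903 -0.42451899] ends [0.5624 0.306 ] [0.3881 0.2243] w at ends 0.03177409781670677 0.03737930308890205
rim pts 1057 ((563.986083984375, 52.509552001953125), (500.4402770996094, 280.82537841796875), 84.97509002685547)
scene 260 rect 477.4134216308594 267.49560546875 (191.11654663085938, 36.99052810668945) 23.038307189941406
axis [-0.91094206 -0.41253432] ends [0.5634 0.309 ] [0.3897 0.2303] w at ends 0.030981895896194222 0.037262612944555545
rim pts 740 ((535.89892578125, 54.81449890136719), (494.2447204589844, 240.19528198242188), 86.97027587890625)
```

View pics/td_side.png

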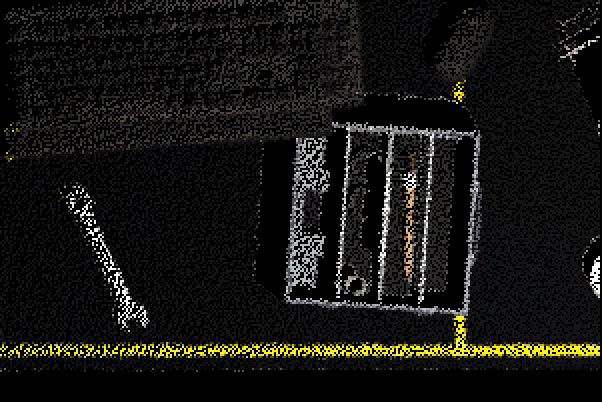

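The top-down view shows the case with its +y side (liner and bed) on the left and the till covering about half the bed, with its bar near column 385. The case yaw is about -3°. I'll refine the rim, fit the bar, and plan the approach.

```bash
cat >> h.py <<'E'
def rows(pos,ydeg,n=None):
    """rows from the present pose to TCP pos, tool down, tool-y at ydeg (world)"""
    from scipy.spatial.transform import Rotation as R
    s=env.get_state();p=s["tool_pos"];Rm=s["tcp_rot"]
    a=np.radians(ydeg);y=np.array([np.cos(a),np.sin(a),0]);z=np.array([0,0,-1.]);Rt=np.stack([np.cross(y,z),y,z],1)
    rv=R.from_matrix(Rm.T@Rt).as_rotvec();dp=np.asarray(pos)-p
    n=n or int(max(np.ceil(np.linalg.norm(dp)/.028),np.ceil(abs(rv).max()/.095),1))
    print("at",p.round(4),"dp",dp.round(4),"rv",rv.round(3),"n",n)
    out=[]
    for i in range(n):
        Ri=Rm@R.from_rotvec(rv*i/n).as_matrix()
        out.append(list((Ri.T@dp/n/.03).round(2))+list((rv/n/.1).round(2)))
    for o in out:print([float(k) for k in o])
E
python3 - <<'E'
from h import *
from scipy.optimize import least_squares
for n in("side","scene"):
    im=cv2.imread(f"pics/{n}0.png");d=np.load(f"pics/{n}0d.npy");c=np.load(f"pics/{n}_cal.npz");w=cloud(d,c)
    reg=(w[...,0]>.38)&(w[...,0]<.68)&(w[...,1]>-.24)&(w[...,1]<.08)
    X=w[(w[...,2]>.0535)&(w[...,2]<.0605)&reg][:,:2]
    def f(q):
        co,si=np.cos(q[2]),np.sin(q[2]);r=X-q[:2];a=np.abs(r@[co,si]);b=np.abs(r@[-si,co])
        return np.minimum(np.abs(a-.1115),np.abs(b-.1115))*1000
    s=least_squares(f,[.529,-.079,-.055],loss="soft_l1",x_scale=[.01,.01,.05])
    q=s.x;print(n,len(X),"case",q.round(4),"med res mm",np.median(f(q)))
    B=w[(w[...,2]>.0635)&(w[...,2]<.074)&reg][:,:2]
    r=B-q[:2];co,si=np.cos(q[2]),np.sin(q[2]);bx=r@[co,si];by=r@[-si,co]
    k=abs(by-np.median(by))<.008
    print("bar n",k.sum(),"x range",bx[k].min(),bx[k].max(),"y",np.median(by),np.percentile(by[k],[5,95]))
rows([.529,-.085,.16],86.8)
E
```

```text
side 489 case [ 0.5277 -0.0784 -0.0632] med res mm 1.800780531944726
bar n 104 x range -0.057742062543732924 0.05684064277043062 y -0.0005712250737919765 [-0.00655634  0.00040424]
scene 251 case [ 0.5259 -0.073  -0.0494] med res mm 2.966039010870225
bar n 4 x range 0.10537374833513408 0.11071769988937112 y 0.06434849001498943 [0.06478019 0.0693932 ]
at [0.2578 0.5686 0.2303] dp [ 0.2712 -0.6536 -0.0703] rv [-0.002 -0.001 -0.37 ] n 26
[-0.66, -0.62, 0.09, -0.0, -0.0, -0.14]
[-0.65, -0.63, 0.09, -0.0, -0.0, -0.14]
[-0.64, -0.64, 0.09, -0.0, -0.0, -0.14]
[-0.64, -0.65, 0.09, -0.0, -0.0, -0.14]
[-0.63, -0.66, 0.09, -0.0, -0.0, -0.14]
[-0.62, -0.66, 0.09, -0.0, -0.0, -0.14]
[-0.61, -0.67, 0.09, -0.0, -0.0, -0.14]
[-0.6, -0.68, 0.09, -0.0, -0.0, -0.14]
[-0.59, -0.69, 0.09, -0.0, -0.0, -0.14]
[-0.58, -0.7, 0.09, -0.0, -0.0, -0.14]
[-0.57, -0.71, 0.09, -0.0, -0.0, -0.14]
[-0.56, -0.72, 0.09, -0.0, -0.0, -0.14]
[-0.55, -0.72, 0.09, -0.0, -0.0, -0.14]
[-0.54, -0.73, 0.09, -0.0, -0.0, -0.14]
[-0.53, -0.74, 0.09, -0.0, -0.0, -0.14]
[-0.52, -0.75, 0.09, -0.0, -0.0, -0.14]
[-0.51, -0.75, 0.09, -0.0, -0.0, -0.14]
[-0.5, -0.76, 0.09, -0.0, -0.0, -0.14]
[-0.48, -0.77, 0.09, -0.0, -0.0, -0.14]
[-0.47, -0.77, 0.09, -0.0, -0.0, -0.14]
[-0.46, -0.78, 0.09, -0.0, -0.0, -0.14]
[-0.45, -0.79, 0.09, -0.0, -0.0, -0.14]
[-0.44, -0.79, 0.09, -0.0, -0.0, -0.14]
[-0.43, -0.8, 0.09, -0.0, -0.0, -0.14]
[-0.42, -0.81, 0.09, -0.0, -0.0, -0.14]
[-0.41, -0.81, 0.09, -0.0, -0.0, -0.14]
```

{"op": "send_rows", "data": {
  "motion": [-0.66,-0.62,0.1,0,0,-0.14,0,-0.65,-0.63,0.1,0,0,-0.14,0,-0.64,-0.64,0.1,0,0,-0.14,0,-0.64,-0.65,0.1,0,0,-0.14,0,-0.63,-0.66,0.1,0,0,-0.14,0,-0.62,-0.66,0.1,0,0,-0.14,0,-0.61,-0.67,0.1,0,0,-0.14,0,-0.6,-0.68,0.1,0,0,-0.14,0,-0.59,-0.69,0.1,0,0,-0.14,0,-0.58,-0.7,0.1,0,0,-0.14,0]
}}

```text
time: 1.1
tool_pos: [0.3624, 0.3164, 0.2008]
tcp_rot: [[-0.96, 0.281, -0.001], [0.281, 0.96, -0.001], [0.0, -0.001, -1.0]]
contact_force: [0.2, 0.3, 0.8]
width: 0.5
grasp_force: 0.0
```

{"op": "send_rows", "data": {
  "motion": [-0.57,-0.71,0.1,0,0,-0.14,0,-0.56,-0.72,0.1,0,0,-0.14,0,-0.55,-0.72,0.1,0,0,-0.14,0,-0.54,-0.73,0.1,0,0,-0.14,0,-0.53,-0.74,0.1,0,0,-0.14,0,-0.52,-0.75,0.1,0,0,-0.14,0,-0.51,-0.75,0.1,0,0,-0.14,0,-0.5,-0.76,0.1,0,0,-0.14,0,-0.48,-0.77,0.1,0,0,-0.14,0,-0.47,-0.77,0.1,0,0,-0.14,0]
}}

```text
time: 2.1
tool_pos: [0.4662, 0.0646, 0.1708]
tcp_rot: [[-0.989, 0.145, -0.001], [0.145, 0.989, 0.0], [0.001, -0.0, -1.0]]
contact_force: [-0.1, 0.7, 0.3]
width: 0.505
grasp_force: 0.0
```

{"op": "send_rows", "data": {
  "motion": [-0.46,-0.78,0.1,0,0,-0.14,0,-0.45,-0.79,0.1,0,0,-0.14,0,-0.44,-0.79,0.1,0,0,-0.14,0,-0.43,-0.8,0.1,0,0,-0.14,0,-0.42,-0.8,0.1,0,0,-0.14,0,-0.41,-0.8,0.1,0,0,-0.14,0,0,0,0,0,0,0,0,0,0,0,0,0,0,0]
}}

```text
time: 2.9
tool_pos: [0.5278, -0.0851, 0.1527]
tcp_rot: [[-0.998, 0.063, -0.002], [0.063, 0.998, 0.001], [0.002, 0.001, -1.0]]
contact_force: [0.3, 0.3, -0.3]
width: 0.498
grasp_force: 0.0
```

```bash
python3 - <<'E'
from h import *
c=env.calibration("wrist");im,d=env.get_image("wrist");w=cloud(d,c);cv2.imwrite("pics/w1.png",im)
reg=(w[...,0]>.38)&(w[...,0]<.68)&(w[...,1]>-.24)&(w[...,1]<.08)
for lo,hi in((.063,.075),(.05,.061)):
    B=w[(w[...,2]>lo)&(w[...,2]<hi)&reg]
    if len(B):print(lo,len(B),B.min(0),B.max(0),np.median(B,0),cv2.minAreaRect((B[:,:2]*1000).astype(np.float32)))
print(c["cam_to_world"].round(3),env.get_state()["width"])
rows([.527,-.078,.048],86.7)
E
```

```text
0.063 2747 [ 0.47022867 -0.08837903  0.06302945] [0.63103306 0.07996492 0.07498799] [ 0.53936811 -0.07878089  0.06971251] ((579.18896484375, -30.047256469726562), (222.3054962158203, 90.49229431152344), 44.93450927734375)
0.05 12674 [ 0.40714511 -0.19868703  0.05000077] [0.64501017 0.07993341 0.06099815] [ 0.46056787 -0.05976669  0.05626477] ((530.876220703125, -52.59234619140625), (278.3160705566406, 229.11819458007812), 85.8326187133789)
[[ 0.062  0.944  0.323  0.443]
 [ 0.998 -0.06  -0.019 -0.079]
 [ 0.002  0.323 -0.946  0.295]
 [ 0.     0.     0.     1.   ]] 0.5012020239211246
at [ 0.5276 -0.0845  0.1528] dp [-0.0006  0.0065 -0.1048] rv [ 0.001 -0.002 -0.005] n 4
[0.01, 0.05, 0.87, 0.0, -0.0, -0.01]
[0.01, 0.05, 0.87, 0.0, -0.0, -0.01]
[0.01, 0.05, 0.87, 0.0, -0.0, -0.01]
[0.01, 0.05, 0.87, 0.0, -0.0, -0.01]
```

View pics/w1.png

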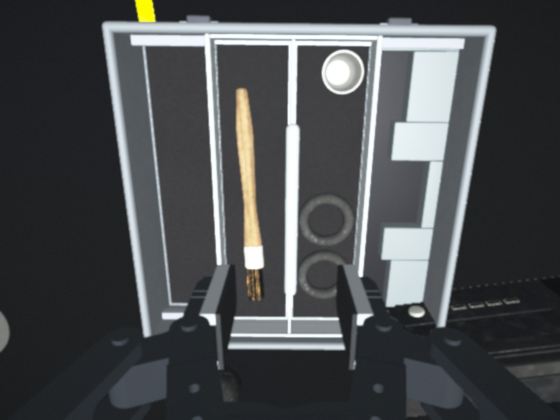

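The wrist view shows the bar at column 292 (rows 125–293), centred between the fingers, with the bed's liner at the right. I'll descend and pinch it.

{"op": "send_rows", "data": {
  "motion": [0,0.05,0.9,0,0,0,0,0,0.05,0.9,0,0,0,0,0,0.05,0.9,0,0,0,0,0,0.05,0.7,0,0,0,0,0,0,0,0,0,0,1,0,0,0,0,0,0,1,0,0,0,0,0,0,1,0,0,0,0,0,0,1,0,0,0,0,0,0,1],
  "force": 25
}}

```text
time: 3.85
tool_pos: [0.5287, -0.0789, 0.0521]
tcp_rot: [[-0.998, 0.062, 0.0], [0.062, 0.998, 0.0], [-0.0, 0.0, -1.0]]
contact_force: [-2.1, 0.9, 0.1]
width: 0.083
grasp_force: 24.7
```

{"op": "send_rows", "data": {
  "motion": [0,-0.2,0,0,0,0,1,0,-0.3,0,0,0,0,1,0,-0.3,0,0,0,0,1,0,-0.3,0,0,0,0,1,0,-0.3,0,0,0,0,1,0,-0.1,0,0,0,0,1,0,-0.1,0,0,0,0,1]
}}

```text
time: 4.55
tool_pos: [0.5252, -0.1279, 0.052]
tcp_rot: [[-0.998, 0.063, -0.001], [0.063, 0.998, -0.0], [0.001, -0.0, -1.0]]
contact_force: [-5.4, 1.5, 7.8]
width: 0.08
grasp_force: 25.2
```

{"op": "send_rows", "data": {
  "motion": [0,-0.05,0,0,0,0,1,0,-0.05,0,0,0,0,1,0,-0.05,0,0,0,0,1,0,-0.05,0,0,0,0,1,0,0,0,0,0,0,1]
}}

```text
time: 5.05
tool_pos: [0.5248, -0.1324, 0.052]
tcp_rot: [[-0.998, 0.062, -0.0], [0.062, 0.998, 0.003], [0.001, 0.003, -1.0]]
contact_force: [-3.2, 5.3, 8.1]
width: 0.079
grasp_force: 25.3
```

{"op": "send_rows", "data": {
  "motion": [0,-0.05,0,0,0,0,1,0,-0.05,0,0,0,0,1,0,-0.05,0,0,0,0,1,0,0,0,0,0,0,1]
}}

```text
time: 5.45
tool_pos: [0.5249, -0.1324, 0.052]
tcp_rot: [[-0.998, 0.06, 0.001], [0.06, 0.998, 0.013], [-0.0, 0.013, -1.0]]
contact_force: [-3.5, 16.3, 10.4]
width: 0.077
grasp_force: 25.9
```

The till is against its stop: force rises with no motion. I'll release, rise and head for the spanner.

{"op": "send_rows", "data": {
  "motion": [0,0.15,0,0,0,0,0,0,0,0,0,0,0,0,0,0,0,0,0,0,0,0,0,-0.9,0,0,0,0,0,0,-0.9,0,0,0,0,0,0,-0.9,0,0,0,0,0,0,-0.9,0,0,0,0,0,0,0,0,0,0,0]
}}

```text
time: 6.25
tool_pos: [0.5291, -0.1351, 0.1639]
tcp_rot: [[-0.998, 0.063, 0.009], [0.062, 0.998, -0.004], [-0.009, -0.004, -1.0]]
contact_force: [0.8, -1.1, -0.2]
width: 0.504
grasp_force: 0.0
```

```bash
python3 - <<'E'
from h import *
c=env.calibration("wrist");im,d=env.get_image("wrist");w=cloud(d,c);cv2.imwrite("pics/w2.png",im);np.save("pics/w2.npy",w)
rows([.476,.266,.15],114.6,18)
E
```

```text
at [ 0.5276 -0.1345  0.1617] dp [-0.0516  0.4005 -0.0117] rv [-0.004  0.005 -0.492] n 18
[0.14, 0.73, 0.02, -0.0, 0.0, -0.27]
[0.12, 0.74, 0.02, -0.0, 0.0, -0.27]
[0.1, 0.74, 0.02, -0.0, 0.0, -0.27]
[0.08, 0.74, 0.02, -0.0, 0.0, -0.27]
[0.06, 0.75, 0.02, -0.0, 0.0, -0.27]
[0.04, 0.75, 0.02, -0.0, 0.0, -0.27]
[0.02, 0.75, 0.02, -0.0, 0.0, -0.27]
[-0.0, 0.75, 0.02, -0.0, 0.0, -0.27]
[-0.02, 0.75, 0.02, -0.0, 0.0, -0.27]
[-0.04, 0.75, 0.02, -0.0, 0.0, -0.27]
[-0.06, 0.75, 0.02, -0.0, 0.0, -0.27]
[-0.08, 0.74, 0.02, -0.0, 0.0, -0.27]
[-0.1, 0.74, 0.02, -0.0, 0.0, -0.27]
[-0.12, 0.74, 0.02, -0.0, 0.0, -0.27]
[-0.14, 0.73, 0.02, -0.0, 0.0, -0.27]
[-0.16, 0.73, 0.02, -0.0, 0.0, -0.27]
[-0.18, 0.73, 0.02, -0.0, 0.0, -0.27]
[-0.2, 0.72, 0.02, -0.0, 0.0, -0.27]
```

View pics/w2.png

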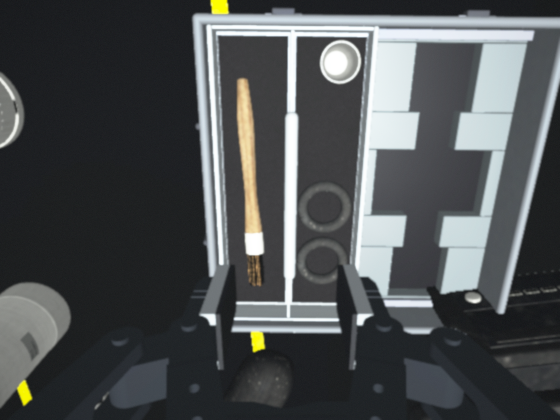

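The view shows the bed fully uncovered at the right: neck between cols ~418 and 455, notch at rows 150–215, and a till clear of it.

{"op": "send_rows", "data": {
  "motion": [0.14,0.73,0.02,0,0,-0.27,0,0.12,0.74,0.02,0,0,-0.27,0,0.1,0.74,0.02,0,0,-0.27,0,0.08,0.74,0.02,0,0,-0.27,0,0.06,0.75,0.02,0,0,-0.27,0,0.04,0.75,0.02,0,0,-0.27,0,0.02,0.75,0.02,0,0,-0.27,0,0,0.75,0.02,0,0,-0.27,0,-0.02,0.75,0.02,0,0,-0.27,0]
}}

```text
time: 7.2
tool_pos: [0.4989, 0.0681, 0.1524]
tcp_rot: [[-0.984, -0.181, -0.002], [-0.181, 0.984, -0.001], [0.002, -0.0, -1.0]]
contact_force: [0.6, 0.5, 0.1]
width: 0.503
grasp_force: 0.0
```

{"op": "send_rows", "data": {
  "motion": [-0.04,0.75,0.02,0,0,-0.27,0,-0.06,0.75,0.02,0,0,-0.27,0,-0.08,0.74,0.02,0,0,-0.27,0,-0.1,0.74,0.02,0,0,-0.27,0,-0.12,0.74,0.02,0,0,-0.27,0,-0.14,0.73,0.02,0,0,-0.27,0,-0.16,0.73,0.02,0,0,-0.27,0,-0.18,0.73,0.02,0,0,-0.27,0,-0.2,0.72,0.02,0,0,-0.27,0,0,0,0,0,0,0,0]
}}

```text
time: 8.2
tool_pos: [0.4734, 0.2694, 0.1469]
tcp_rot: [[-0.91, -0.414, -0.002], [-0.414, 0.91, -0.0], [0.002, 0.0, -1.0]]
contact_force: [-0.2, -0.4, -0.5]
width: 0.499
grasp_force: 0.0
```

```bash
python3 - <<'E'
from h import *
# bed from w2
im=cv2.imread("pics/w2.png");w=np.load("pics/w2.npy")
hsv=cv2.cvtColor(im,cv2.COLOR_BGR2HSV)
m=(hsv[...,2]>120)&(w[...,2]>.014)&(w[...,2]<.026)&(w[...,1]>-.09)&(w[...,1]<.06);m=cv2.erode(m.astype(np.uint8),np.ones((3,3)))>0
P=w[m];yaw=-.062
c=np.array([.531,-.0226]);r=P[:,:2]-c;X=r@[np.cos(yaw),np.sin(yaw)];Y=r@[-np.sin(yaw),np.cos(yaw)]
print("liner z",np.median(P[:,2]))
for s in(1,-1):
    k=(s*X>.032)&(s*X<.046);a=Y[k&(Y>0)];b=Y[k&(Y<0)]
    if len(a) and len(b):print("neck",s,a.min(),b.max(),"center",(a.min()+b.max())/2)
k=abs(Y)>.017;k&=abs(Y)<.021;print("blocks x",[ (X[k&(X>0)].min(),X[k&(X>0)].max()),(X[k&(X<0)].min(),X[k&(X<0)].max())])
# spanner
cal=env.calibration("wrist");im,d=env.get_image("wrist");cv2.imwrite("pics/w3.png",im);w=cloud(d,cal)
g=(w[...,2]>.002)&(w[...,2]<.02)&(w[...,0]>.36)&(w[...,0]<.6)&(w[...,1]>.17)&(w[...,1]<.36)
hsv=cv2.cvtColor(im,cv2.COLOR_BGR2HSV);g&=(hsv[...,2]>90)&(hsv[...,1]<60)
n,l,st,_=cv2.connectedComponentsWithStats(g.astype(np.uint8));i=1+st[1:,4].argmax();P=w[l==i]
print("spanner px",len(P),cv2.minAreaRect((P[:,:2]*1000).astype(np.float32)),"medz",np.median(P[:,2]))
q=P[:,:2]-P[:,:2].mean(0);e=np.linalg.svd(q,full_matrices=False)[2][0];s=q@e;print(e,(P[:,:2].mean(0)+e*(s.min()+s.max())/2).round(4))
print(st[i]);print(env.get_state()["tool_pos"],env.get_state()["tcp_rot"].round(3))
E
```

```text
liner z 0.020182202018421136
neck 1 0.015985342063009843 -0.015025421395574938 center 0.00047996033371745274
neck -1 0.016915199422015137 -0.01429656480339961 center 0.0013093173093077634
blocks x [(np.float64(0.029076547329416075), np.float64(0.11101408842286588)), (np.float64(-0.10725374246515951), np.float64(-0.026255075794293918))]
spanner px 5042 ((474.67626953125, 268.55279541015625), (190.88206481933594, 34.71375274658203), 25.029232025146484) medz 0.005523125716726918
[0.90713193 0.42084636] [0.475  0.2679]
[ 256   60   49  237 5042]
[0.47346129 0.2681738  0.14703039] [[-0.911 -0.413 -0.002]
 [-0.413  0.911 -0.001]
 [ 0.002 -0.001 -1.   ]]
```

View pics/w3.png

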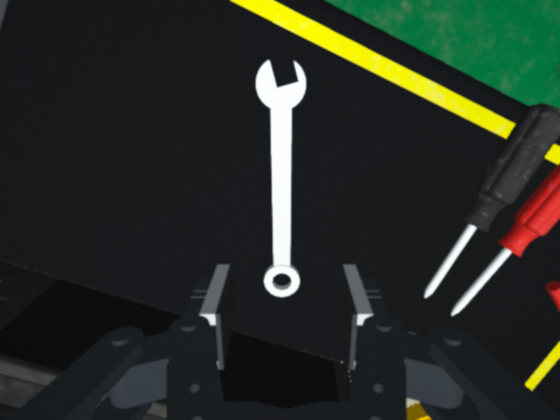

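The spanner lies along the column from (281,85) to (282,282), square to the fingers, with its ring end near the gripper. I'll descend and grip mid-shaft.

{"op": "send_rows", "data": {
  "motion": [-0.04,-0.02,0.9,0,0,-0.08,0,0,0,0.9,0,0,0,0,0,0,0.9,0,0,0,0,0,0,0.9,0,0,0,0,0,0,0.8,0,0,0,0,0,0,0.3,0,0,0,0,0,0,0,0,0,0,0,0,0,0,0,0,0,0]
}}

```text
time: 9.05
tool_pos: [0.4761, 0.2677, 0.0081]
tcp_rot: [[-0.908, -0.418, 0.001], [-0.418, 0.908, 0.0], [-0.001, -0.0, -1.0]]
contact_force: [0.4, -0.1, 0.7]
width: 0.502
grasp_force: 0.0
```

{"op": "send_rows", "data": {
  "motion": [0.03,0,0.1,0,0,0,0.3,0,0,0.1,0,0,0,0.4,0,0,0,0,0,0,0.5,0,0,0,0,0,0,1,0,0,0,0,0,0,1,0,0,0,0,0,0,1,0,0,0,0,0,0,1],
  "force": 50
}}

```text
time: 9.75
tool_pos: [0.4749, 0.2677, 0.002]
tcp_rot: [[-0.908, -0.419, 0.001], [-0.419, 0.908, -0.0], [-0.0, -0.0, -1.0]]
contact_force: [-1.0, -1.4, 5.1]
width: 0.156
grasp_force: 49.1
```

{"op": "send_rows", "data": {
  "motion": [0,0,-0.1,0,0,0,1,0,0,-0.3,0,0,0,1,0,0,-0.6,0,0,0,1,0,0,-0.8,0,0,0,1,0,0,-0.9,0,0,0,1,0,0,-0.9,0,0,0,1,0,0,-0.6,0,0,0,1,0,0,0,0,0,0,1]
}}

```text
time: 10.55
tool_pos: [0.477, 0.2687, 0.1309]
tcp_rot: [[-0.908, -0.419, 0.006], [-0.419, 0.908, 0.003], [-0.007, -0.0, -1.0]]
contact_force: [0.4, 0.0, -1.9]
width: 0.151
grasp_force: 48.9
```

```bash
cat >> h.py <<'E'
def span(name="wrist",fn=None):
    cal=env.calibration(name);s=env.get_state();im,d=env.get_image(name);w=cloud(d,cal)
    if fn:cv2.imwrite(fn,im)
    L=(w-s["tool_pos"])@s["tcp_rot"]   # tool frame
    hsv=cv2.cvtColor(im,cv2.COLOR_BGR2HSV)
    g=(abs(L[...,2])<.03)&(abs(L[...,0])<.13)&(abs(L[...,1])<.03)&(hsv[...,2]>90)&(hsv[...,1]<60)
    n,l,st,_=cv2.connectedComponentsWithStats(g.astype(np.uint8));i=1+st[1:,4].argmax();P=L[l==i]
    A=np.c_[P[:,0],np.ones(len(P))]
    print("spanner in tool: px",len(P),"x",P[:,0].min().round(4),P[:,0].max().round(4),"y=ax+b",np.linalg.lstsq(A,P[:,1],rcond=None)[0].round(4),"z=ax+b",np.linalg.lstsq(A,P[:,2],rcond=None)[0].round(4))
    print(st[i],cv2.minAreaRect((P[:,:2]*1000).astype(np.float32)));return P
E
python3 - <<'E'
from h import *
span("wrist","pics/w4.png")
rows([.5326,-.0218,.12],86.45,14)
E
```

```text
spanner in tool: px 15069 x -0.0684 0.0955 y=ax+b [-0.0099  0.002 ] z=ax+b [ 0.0007 -0.0033]
[  236    42   101   367 15069] ((13.335624694824219, -0.9941425323486328), (163.70639038085938, 35.52328872680664), 2.706597328186035)
at [0.4758 0.2682 0.1289] dp [ 0.0568 -0.29   -0.0089] rv [0.001 0.003 0.494] n 14
[0.17, -0.68, 0.02, 0.0, 0.0, 0.35]
[0.14, -0.69, 0.02, 0.0, 0.0, 0.35]
[0.12, -0.69, 0.02, 0.0, 0.0, 0.35]
[0.09, -0.7, 0.02, 0.0, 0.0, 0.35]
[0.07, -0.7, 0.02, 0.0, 0.0, 0.35]
[0.04, -0.7, 0.02, 0.0, 0.0, 0.35]
[0.02, -0.7, 0.02, 0.0, 0.0, 0.35]
[-0.01, -0.7, 0.02, 0.0, 0.0, 0.35]
[-0.03, -0.7, 0.02, 0.0, 0.0, 0.35]
[-0.06, -0.7, 0.02, 0.0, 0.0, 0.35]
[-0.08, -0.7, 0.02, 0.0, 0.0, 0.35]
[-0.1, -0.7, 0.02, 0.0, 0.0, 0.35]
[-0.13, -0.69, 0.02, 0.0, 0.0, 0.35]
[-0.15, -0.69, 0.02, 0.0, 0.0, 0.35]
```

View pics/w4.png

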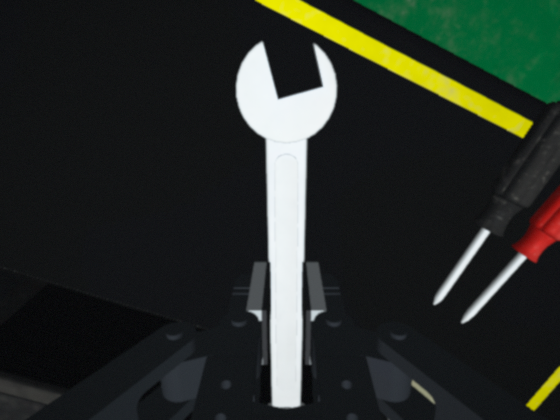

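The spanner is held level and centred: its head end is 95.5 mm from the TCP and the slope is about 0. I'll carry it over the bed.

{"op": "send_rows", "data": {
  "motion": [0.17,-0.68,0.02,0,0,0.35,1,0.14,-0.69,0.02,0,0,0.35,1,0.12,-0.69,0.02,0,0,0.35,1,0.09,-0.7,0.02,0,0,0.35,1,0.07,-0.7,0.02,0,0,0.35,1,0.04,-0.7,0.02,0,0,0.35,1,0.02,-0.7,0.02,0,0,0.35,1]
}}

```text
time: 11.3
tool_pos: [0.5017, 0.1219, 0.1213]
tcp_rot: [[-0.983, -0.185, -0.003], [-0.185, 0.983, -0.0], [0.003, 0.0, -1.0]]
contact_force: [0.6, 0.6, -2.3]
width: 0.154
grasp_force: 48.9
```

{"op": "send_rows", "data": {
  "motion": [-0.01,-0.7,0.02,0,0,0.35,1,-0.03,-0.7,0.02,0,0,0.35,1,-0.06,-0.7,0.02,0,0,0.35,1,-0.08,-0.7,0.02,0,0,0.35,1,-0.1,-0.7,0.02,0,0,0.35,1,-0.13,-0.69,0.02,0,0,0.35,1,-0.15,-0.69,0.02,0,0,0.35,1,0,0,0,0,0,0,1,0,0,0,0,0,0,1]
}}

```text
time: 12.2
tool_pos: [0.5306, -0.0218, 0.1176]
tcp_rot: [[-0.998, 0.058, -0.003], [0.058, 0.998, 0.001], [0.003, 0.001, -1.0]]
contact_force: [-0.6, -0.1, -1.0]
width: 0.155
grasp_force: 49.0
```

```bash
python3 - <<'E'
from h import *
span("wrist","pics/w5.png")
rows([.5326,-.0218,.045],86.45)
E
```

```text
spanner in tool: px 15081 x -0.0671 0.0962 y=ax+b [-0.0088  0.0012] z=ax+b [ 0.0001 -0.0033]
[  236    42   101   367 15081] ((15.21588134765625, -3.194162368774414), (162.58538818359375, 35.70058059692383), 4.063292980194092)
at [ 0.5307 -0.0214  0.1179] dp [ 0.0019 -0.0004 -0.0729] rv [ 0.001 -0.003  0.004] n 3
[-0.02, -0.0, 0.81, 0.0, -0.01, 0.01]
[-0.02, -0.0, 0.81, 0.0, -0.01, 0.01]
[-0.02, -0.0, 0.81, 0.0, -0.01, 0.01]
```

View pics/w5.png

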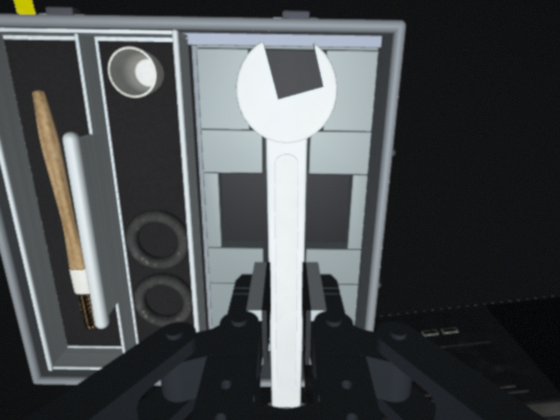

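The spanner's shaft (col 287) lies on the centre line of the notch (cols 220–352). I'll lower it.

{"op": "send_rows", "data": {
  "motion": [-0.02,0,0.8,0,0,0,1,-0.02,0,0.8,0,0,0,1,-0.02,0,0.8,0,0,0,1,0,0,0,0,0,0,1,0,0,0,0,0,0,1]
}}

```text
time: 12.75
tool_pos: [0.5328, -0.0211, 0.0467]
tcp_rot: [[-0.998, 0.056, -0.002], [0.056, 0.998, 0.001], [0.002, 0.0, -1.0]]
contact_force: [0.0, -0.3, -0.8]
width: 0.152
grasp_force: 49.0
```

```bash
python3 - <<'E'
from h import *
cal=env.calibration("wrist");im,d=env.get_image("wrist");cv2.imwrite("pics/w6.png",im);w=cloud(d,cal)
hsv=cv2.cvtColor(im,cv2.COLOR_BGR2HSV)
c=np.array([.5326,-.0218]);yaw=-.062;r=w[...,:2]-c;X=r@[np.cos(yaw),np.sin(yaw)];Y=r@[-np.sin(yaw),np.cos(yaw)]
k=(hsv[...,2]>100)&(abs(w[...,2]-.02)<.005)&(abs(Y)<.055)
a=k&(X<-.03)&(X>-.05);print("neck edges at -x",Y[a&(Y>0)].min() if (a&(Y>0)).any() else 0,Y[a&(Y<0)].max() if (a&(Y<0)).any() else 0)
b=k&(abs(abs(Y)-.03)<.008)&(X<0);print("notch edge x",X[b].max() if b.any() else 0, "liner min x",X[k].min())
sp=(w[...,2]>.035)&(w[...,2]<.06)&(abs(Y)<.025)&(X<-.03)&(X>-.1)&(hsv[...,2]>90);print("span x min",X[sp].min(),"shaft y at -.05",np.percentile(Y[sp&(abs(X+.05)<.01)],[2,98]),"head y",np.percentile(Y[sp&(X<-.07)],[0,100]))
rows([.5326,-.0218,.010],86.45)
E
```

```text
neck edges at -x 0.01594722500333531 -0.014149799948849396
notch edge x -0.026151396428604708 liner min x -0.11027207917308927
span x min -0.09595292477235146 shaft y at -.05 [-0.00561434  0.00895859] head y [-0.01634019  0.01942479]
at [ 0.534  -0.0215  0.0477] dp [-0.0014 -0.0003 -0.0377] rv [0.    0.001 0.005] n 2
[0.02, -0.01, 0.63, 0.0, 0.0, 0.03]
[0.02, -0.01, 0.63, 0.0, 0.0, 0.03]
```

{"op": "send_rows", "data": {
  "motion": [0.03,-0.02,0.4,0,0,0.04,1,0,0,0.3,0,0,0,1,0,0,0.2,0,0,0,1,0,0,0.15,0,0,0,1,0,0,0.1,0,0,0,1,0,0,0,0,0,0,1]
}}

```text
time: 13.4
tool_pos: [0.5324, -0.0226, 0.0121]
tcp_rot: [[-0.998, 0.062, -0.001], [0.062, 0.998, 0.0], [0.001, 0.0, -1.0]]
contact_force: [0.5, -0.1, -0.8]
width: 0.148
grasp_force: 49.0
```

{"op": "send_rows", "data": {
  "motion": [0,0,0.04,0,0,0,1,0,0,0.04,0,0,0,1,0,0,0.03,0,0,0,1,0,0,0,0,0,0,1]
}}

```text
time: 13.8
tool_pos: [0.5328, -0.0226, 0.0093]
tcp_rot: [[-0.998, 0.062, 0.0], [0.062, 0.998, -0.0], [-0.0, -0.0, -1.0]]
contact_force: [-0.4, 0.3, -1.5]
width: 0.149
grasp_force: 49.0
```

{"op": "send_rows", "data": {
  "motion": [0,0,0,0,0,0,0.4,0,0,0,0,0,0,0.2,0,0,0,0,0,0,0.1,0,0,0,0,0,0,0.1,0,0,-0.4,0,0,0,0.1,0,0,-0.8,0,0,0,0.1,0,0,-0.9,0,0,0,0.1,0,0,-0.9,0,0,0,0.1,0,0,-0.9,0,0,0,0.1,0,0,-0.7,0,0,0,0.1]
}}

```text
time: 14.8
tool_pos: [0.5336, -0.0227, 0.1502]
tcp_rot: [[-0.998, 0.062, 0.003], [0.062, 0.998, -0.0], [-0.003, -0.0, -1.0]]
contact_force: [0.8, -0.2, 0.2]
width: 0.447
grasp_force: 0.0
```

```bash
python3 - <<'E'
from h import *
cal=env.calibration("wrist");im,d=env.get_image("wrist");cv2.imwrite("pics/w7.png",im);w=cloud(d,cal)
hsv=cv2.cvtColor(im,cv2.COLOR_BGR2HSV)
c=np.array([.5326,-.0218]);yaw=-.06;r=w[...,:2]-c;X=r@[np.cos(yaw),np.sin(yaw)];Y=r@[-np.sin(yaw),np.cos(yaw)]
sp=(w[...,2]>.0085)&(w[...,2]<.017)&(abs(Y)<.024)&(abs(X)<.105)&(hsv[...,2]>130)
n,l,st,_=cv2.connectedComponentsWithStats(sp.astype(np.uint8));i=1+st[1:,4].argmax();sp=l==i
A=np.c_[X[sp],np.ones(sp.sum())]
print("px",sp.sum(),"x",X[sp].min(),X[sp].max(),"y fit",np.linalg.lstsq(A,Y[sp],rcond=None)[0],"z fit",np.linalg.lstsq(A,w[...,2][sp],rcond=None)[0])
# bar
b=(w[...,2]>.063)&(w[...,2]<.075)&(Y<-.08)&(Y>-.14)&(abs(X)<.05);print("bar Y",np.median(Y[b]),b.sum())
rows([.525,-.134,.15],86.45)
E
```

```text
px 5182 x -0.0958022211547556 0.0968300538416342 y fit [0.00411053 0.0002886 ] z fit [0.00486981 0.01262085]
bar Y -0.10790075825429257 2063
at [ 0.5359 -0.0231  0.1536] dp [-0.0109 -0.1109 -0.0036] rv [-0.001  0.008  0.   ] n 4
[0.03, -0.93, 0.03, -0.0, 0.02, 0.0]
[0.03, -0.93, 0.03, -0.0, 0.02, 0.0]
[0.03, -0.93, 0.03, -0.0, 0.02, 0.0]
[0.03, -0.93, 0.03, -0.0, 0.02, 0.0]
```

View pics/w7.png

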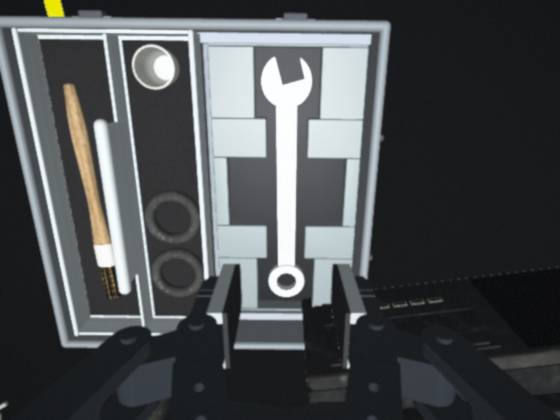

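The spanner is seated in its bed from (287,80) to (286,281), within 1 mm of centre. Next I'll pinch the till's bar and slide it home.

{"op": "send_rows", "data": {
  "motion": [0.03,-0.9,0,0,0,0,0,0.03,-0.9,0,0,0,0,0,0.03,-0.9,0,0,0,0,0,0.03,-0.9,0,0,0,0,0,0,0,0,0,0,0,0,0,0,0,0,0,0,0]
}}

```text
time: 15.45
tool_pos: [0.5224, -0.1305, 0.1476]
tcp_rot: [[-0.998, 0.063, 0.0], [0.063, 0.998, 0.0], [-0.0, 0.0, -1.0]]
contact_force: [-0.0, 1.6, -0.6]
width: 0.503
grasp_force: 0.0
```

{"op": "send_rows", "data": {
  "motion": [0,0,0.8,0,0,0,0,0,0,0.8,0,0,0,0,0,0,0.8,0,0,0,0,0,0,0.8,0,0,0,0,0,0,0.2,0,0,0,1,0,0,0,0,0,0,1,0,0,0,0,0,0,1,0,0,0,0,0,0,1,0,0,0,0,0,0,1],
  "force": 25
}}

```text
time: 16.35
tool_pos: [0.5222, -0.1298, 0.0454]
tcp_rot: [[-0.998, 0.062, -0.0], [0.062, 0.998, 0.001], [0.0, 0.001, -1.0]]
contact_force: [-1.7, 0.3, -6.2]
width: 0.078
grasp_force: 24.3
```

{"op": "send_rows", "data": {
  "motion": [0,0.2,0,0,0,0,1,0,0.4,0,0,0,0,1,0,0.4,0,0,0,0,1,0,0.4,0,0,0,0,1,0,0.4,0,0,0,0,1,0,0.4,0,0,0,0,1,0,0.4,0,0,0,0,1,0,0.3,0,0,0,0,1,0,0.3,0,0,0,0,1,0,0,0,0,0,0,1]
}}

```text
time: 17.35
tool_pos: [0.5293, -0.0324, 0.0454]
tcp_rot: [[-0.998, 0.06, 0.002], [0.06, 0.998, 0.003], [-0.001, 0.003, -1.0]]
contact_force: [2.3, 1.5, -8.0]
width: 0.084
grasp_force: 24.4
```

{"op": "send_rows", "data": {
  "motion": [0,0.1,0,0,0,0,1,0,0.1,0,0,0,0,1,0,0.08,0,0,0,0,1,0,0.05,0,0,0,0,1,0,0.05,0,0,0,0,1,0,0,0,0,0,0,1]
}}

```text
time: 17.95
tool_pos: [0.5299, -0.023, 0.0455]
tcp_rot: [[-0.998, 0.062, 0.001], [0.062, 0.998, 0.0], [-0.001, 0.0, -1.0]]
contact_force: [4.9, -1.7, -8.3]
width: 0.078
grasp_force: 24.3
```

{"op": "send_rows", "data": {
  "motion": [0,0.05,0,0,0,0,1,0,0.05,0,0,0,0,1,0,0.05,0,0,0,0,1,0,0,0,0,0,0,1]
}}

```text
time: 18.35
tool_pos: [0.53, -0.0224, 0.0455]
tcp_rot: [[-0.998, 0.064, 0.0], [0.064, 0.998, -0.01], [-0.001, -0.009, -1.0]]
contact_force: [4.0, -12.3, -9.5]
width: 0.08
grasp_force: 24.4
```

It has stopped at 110 mm of travel, with force building up. I'll release and rise.

{"op": "send_rows", "data": {
  "motion": [0,0,0,0,0,0,0,0,0,0,0,0,0,0,0,0,0,0,0,0,0,0,0,-0.5,0,0,0,0,0,0,-0.9,0,0,0,0,0,0,-0.9,0,0,0,0,0,0,-0.9,0,0,0,0,0,0,-0.9,0,0,0,0,0,0,0,0,0,0,0,0,0,0,0,0,0,0]
}}

```text
time: 19.35
tool_pos: [0.5298, -0.0181, 0.1692]
tcp_rot: [[-0.998, 0.061, 0.002], [0.061, 0.998, 0.0], [-0.002, 0.0, -1.0]]
contact_force: [-0.5, -0.2, -0.6]
width: 0.506
grasp_force: 0.0
```

```bash
python3 - <<'E'
from h import *
cal=env.calibration("wrist");im,d=env.get_image("wrist");cv2.imwrite("pics/w8.png",im);w=cloud(d,cal)
c=np.array([.5326,-.0218]);yaw=-.06;r=w[...,:2]-c;X=r@[np.cos(yaw),np.sin(yaw)];Y=r@[-np.sin(yaw),np.cos(yaw)]
b=(w[...,2]>.063)&(w[...,2]<.075)&(abs(Y)<.04)&(abs(X)<.05);print("bar Y",np.median(Y[b]),b.sum(),env.get_state()["contact_force"])
E
```

```text
bar Y 0.0004707106065319748 1582 [ 0.31234027 -0.57730949 -0.38877545]
```

View pics/w8.png

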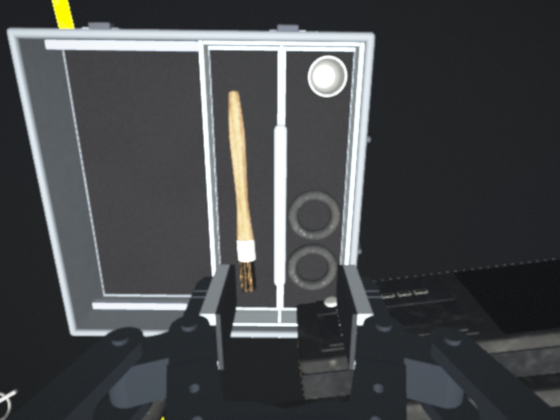

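The till is home against the +y wall (right, near col 360), the deep bay at the left is open, and the robot is clear. I'll hand the job in.

```bash
python3 -c "
from station import env
print(env.job_done())"
```

```text
the job is handed in; nothing more can be done
None
```

I laid the spanner flat in its bed, slid the till home over it with the deep bay left open, and handed the job in at about 19 s; no verdict was returned.

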